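# Set up the scale and hold the nugget bin open

## Task

I am across the table with a scoop, about to weigh out glass nuggets from the wooden bin. Stand the empty short steel beaker upright in the middle of the scale's pan, setting it down gently so that the sprung pan is never driven down to its stop, and let go of it; then raise the bin's lid, which has a bow handle, and hold it half open, at 45 degrees. The lid falls shut if released, so finish while still holding it steady there, and leave everything else on the table where it stands.

Things in the scene. Friction and masses are not known exactly. Their poses are not given: they have to be found in the camera images.
- beaker_mid (a point): Centre, half-way up, of the loose short empty stainless beaker: open straight-sided cup, 56 mm outside diameter, 75 mm high, wall 3 mm, about 0.12 to 0.24 kg. It starts upright on the table, so this point is 37.5 mm above its foot. z is up along its axis. It has no brushes in it; the brush pot beside it is the taller vessel.
- pan_centre (a point): Centre of the top face of the scale's round steel pan: 150 mm diameter, a raised edge 4 mm high round it, a 62 mm turned ring marking its middle, top about 108 mm above the table when empty. The scale is fixed to the table: a white housing 150 mm square with a round dial on one side. z is up.
- scale_pan (a joint): How far the scale's sprung pan has sunk, m: 0 empty, 0.020 at its stop. It sinks 2.5 mm per newton (400 N/m): about 3 to 6 mm under the beaker alone; the stop is met at 8 N.
- bin_hinge (a point): Middle of the lid's hinge line, on the rim of the plywood nugget bin, 130 mm above the table. The bin is fixed: 220 mm from front to hinge, 200 mm wide along the hinge, 130 mm high, walls 9 mm, glass nuggets inside to about 75 mm. x of this frame is level and points from the bin's front to its hinge side (away from the handle), y lies along the hinge line, z is up; the frame does not move with the lid.
- bin_lid (a joint): Opening angle of the lid, rad: 0 shut, 0.785 is 45 degrees, hinge stop at 1.3. Positive raises the handle side about the hinge line (turning about the +y axis of bin_hinge). The lid is 9 mm plywood, 238 by 206 mm, about 0.27 to 0.53 kg, and falls shut from every angle.
- lid_handle (a point): Middle of the round steel bar of the lid's bow handle: bar 10 mm thick, 110 mm long, parallel to the hinge line, standing 38 mm (to its centre) above the lid's top face, on two posts at its ends. In the bin_hinge frame with the lid shut it lies at x = -205 mm, z = +47 mm; it turns with the lid.
- brush_pot: Bystander: loose taller steel pot, 68 mm diameter, 120 mm high, with flux brushes standing in it (205 mm in all). Origin at the centre of its foot. It and the beaker may have swapped places.
- scoop: Bystander: loose aluminium scoop, 170 mm long, 48 mm wide, 28 mm high, lying between bin and scale. Origin on the underside where blade and handle meet; x towards the blade's mouth.
- flux_jar: Bystander: loose glass jar with a cap, 58 mm diameter, 62 mm high. Origin at the centre of its foot.
- patina_bottle: Bystander: loose plastic bottle, 56 mm diameter, 150 mm high. Origin at the centre of its foot.
- solder_spool: Bystander: loose spool of solder, 60 mm diameter, 42 mm high. Origin at the centre of its underside.
- foil_roll: Bystander: loose roll of copper foil lying flat, 72 mm diameter, 8 mm high. Origin at the centre of its underside.
- pliers: Bystander: loose running pliers lying flat, 165 mm long, 58 mm wide, 14 mm high. Origin on the underside near the middle; x towards the jaws.
Not all that is in view belongs to the job. What is shaped like the part that bears pan_centre but pink is not meant.

How it is judged:
On the way, in this order (a step that is already met when the one before it is completed fails the run):
1. the beaker stands upright in the middle of the pan, let go (horizontal distance between beaker_mid and pan_centre below 0.015 m and z of beaker_mid in the frame of pan_centre between 0.033 and 0.042 m and angle between beaker_mid's own z axis and vertical below 0.1 rad and contact force between the fingers and beaker below 0.05 N), for 0.3 s.
2. the lid is held half open (value of joint bin_lid between 0.68 and 0.89 rad and contact force between the fingers and bin_lid above 0.5 N), for 0.5 s.
At the end, for the whole second after the job is handed in: The fingers hold the lid still at 45 degrees, give or take 6, and the beaker stands upright and at rest within 15 mm of the middle of the scale's pan, which carries it alone (sunk 1.5 to 9 mm) (all of step 1 and all of step 2 and velocity of joint bin_lid between -0.08 and 0.08 rad/s and linear speed of beaker below 0.03 m/s and value of joint scale_pan between 0.0015 and 0.009 m and contact force between the arm and beaker below 0.05 N); the arm keeps its last pose, push and grip.
It fails at once if the scale's pan is driven down to its stop (value of joint scale_pan above 0.0185 m).
It fails at once if something else on the table is moved by more than 30 mm (distance of any of brush_pot, scoop, flux_jar, patina_bottle, solder_spool, foil_roll, pliers from where it was at the start of the episode above 0.03 m).
It also fails if it takes over 64 s, if anything falls off the work surface, if the arm or the gripper's body presses on something with over 40 N, if the wrist force passes 120 N, or if a joint passes its speed limit or range.

## Robot

A 7-joint arm with a two-finger parallel gripper is mounted at the origin on the work surface. World frame = base frame: x ahead of the robot, y to its left, z up, the work surface at z = 0. Lengths are in m, angles in rad, forces in N, time in s.
With the tool pointing down it reaches from about 0.425 to 0.925 m from the base axis. Payload 6.8 kg.
Tool frame: the origin (TCP) lies between the finger pads; the fingertips stand 17 mm ahead of it and the grasp point (between the pads) lies 2 mm behind it; z points along the fingers, x is the direction in which the jaws open and shut, and the axes are right-handed (so a half turn about z gives the same grasp; the last joint's range is limited). The gripper opens to 85 mm and grips with 20 to 120 N. Pads are 22 mm wide; open, the fingers measure 114 mm over their backs; the gripper's body (76 mm by 85 mm) begins 54 mm behind the grasp point. The pads swing forward as they close: fully open they stand 13 mm farther back than shut.
Start: joints at [1.108, 0.477, 0.022, 1.555, -0.011, 1.109, -0.083], TCP at [0.235, -0.633, 0.248] pointing down, gripper open.
Joint ranges: [-2.96, 2.96], [-0.34, 2.1], [-1.41, 1.46], [0.24, 2.44], [-1.37, 4.51], [0.17, 1.92], [-2.96, 2.96]. Speed limits (rad/s): [2.39, 2.39, 3.14, 3.14, 3.14, 3.14, 3.14].

## Interface

Orientations are given as a unit quaternion [w, x, y, z].
In Python, from station import readout, read_camera, get_calibration, bot, models gives the robot as it stands.
- The arm moves only by the tool carry_out, never from a script. Its argument "deltas" is a list of rows, each a list of 2 entries, a list of its own where there are three numbers: the shift along the tool's x, y, z in cm, then the turn about the tool's z in degrees. A call has 1 to 10 rows; each row is the pose to reach, as a shift and turn from the pose measured when the call began, along the tool's axes at that moment; what a row does not reach only later rows make up. A row lasts 1/8 s, in which the tool goes at most 62.5 mm and 10.7 degrees, less where a joint would pass 70% of its speed; a pose out of reach is approached as far as the arm can. A call with a gripper value outside its range is refused whole. "hand" is the opening, from 0 (shut) to 1 (fully open), set as the call begins (left out, the last holds). The fingers move at their own pace and stop on an object; "newtons" is the grip in N (left out, the last holds). Time passes only in rows, so rows that repeat a pose let the fingers close. It gives the time, the measured TCP pose, the force and the opening at its end, in the units of the state.
- readout.get_obs(): the state, without advancing time (a new reading comes with each control period).
- read_camera(name): name is "scene" or "top"; returns the picture (480x640x3 uint8, red, green, blue); there is no depth.
- get_calibration(name): a dict with "fov_y" (degrees; the focal length in pixels is half the picture's height over the tangent of half this angle, whatever the lens; pixels are square), "cx", "cy" (the principal point, pixels), "world_from_camera" (4x4, takes a point from camera to world coordinates). Camera axes: x right, y down, z forward; pixel columns grow to the right and rows downward; lengths in m; the calibration is good to about 2 mm. A picture is of the moment at which its call begins. get_calibration takes no time and is no camera call.
- bot.hand_in(): hands the job in, once; it reports no verdict.
Trained networks look in the newest picture that a camera, given by its name, has taken for a name from the list of things; names that differ only in an ending like _2 or _b are one class to them, and where a whole thing is asked for, a point or a joint stands for the part that bears it (a point fixed in the world has none). Each returns a list of dicts, best first, with "score" (0 to 1); they miss things now and then, are a little off and sometimes report something else, mostly with a low value. They report only what shows in the picture. A call takes as long as a camera call. They do not tell look-alikes from the thing itself.
- models.spot_in(query, camera): "centre" ([row, column] in pixels, amid what is visible of it).
The state is a dict: "t": time; "q": joint angles; "joint_vel": joint speeds; "joint_torque": joint torques, N m; "eef_pos": TCP position; "tool_rot": TCP orientation; "contact_force": force on the tool from outside, world axes, zero at the start; "torque": the same for the moment, N m; "gripper_width": opening from 0.0 (shut) to 1.0 (fully open).
Only numpy, scipy, OpenCV 4.12 (cv2) and the standard library are available. Lean on these libraries where they do the work, as an engineer would, in place of code of your own. Each camera call takes 0.05 s, during which the arm holds its last target. There are 200 camera calls.

## Working session

There is one attempt and no reset: what is moved stays moved. The work goes in short steps, Python scripts to look and compute and a tool call to move; the robot and the scene stay as the last step left them, time stands still between calls to the robot, and variables do not carry over. Pictures are saved under pics/ and viewed, about 8 in all and at most 12, crops included, and the job is handed in when it is done.

Besides the shell and the picture viewer there is one more tool, called after "Request:" in YAML: its name, and indented under it one key for each argument. carry_out: Moves the arm, as the interface text tells. Its arguments: {"type":"object","properties":{"deltas":{"type":"array"},"hand":{"type":"number"},"newtons":{"type":"number"}},"required":["deltas"]}

```bash
mkdir -p pics; cat > h.py <<'E'
import numpy as np, cv2
from station import readout, read_camera, get_calibration, bot, models
def snap(n,f):
    im=read_camera(n); cv2.imwrite('pics/'+f,im[:,:,::-1]); return im
def ray(n,rc):
    c=get_calibration(n); f=240/np.tan(np.radians(c['fov_y'])/2); T=np.array(c['world_from_camera'])
    d=T[:3,:3]@np.array([(rc[1]-c['cx'])/f,(rc[0]-c['cy'])/f,1]); return T[:3,3],d
def atz(n,rc,z):
    o,d=ray(n,rc); return o+d*(z-o[2])/d[2]
def proj(n,p):
    c=get_calibration(n); f=240/np.tan(np.radians(c['fov_y'])/2); T=np.linalg.inv(np.array(c['world_from_camera']))
    q=T[:3,:3]@np.array(p)+T[:3,3]; return np.array([c['cy']+f*q[1]/q[2],c['cx']+f*q[0]/q[2]])
E
python3 - <<'E'
from h import *
np.set_printoptions(precision=3,suppress=True)
for n in('scene','top'):
    snap(n,n+'0.png'); print(n,get_calibration(n))
    for q in ['beaker_mid','pan_centre','scale_pan','lid_handle','bin_lid','brush_pot']:
        print(q,[(np.round(d['centre'],1).tolist(),round(d['score'],2)) for d in models.spot_in(q,n)][:4])
print(readout.get_obs())
E
```

```text
scene {'fov_y': 56.67236153883487, 'cx': 319.0874183371076, 'cy': 248.25566393516226, 'world_from_camera': array([[ 0.726,  0.591, -0.351,  0.853],
       [ 0.687, -0.62 ,  0.378, -0.395],
       [ 0.006, -0.516, -0.857,  0.972],
       [ 0.   ,  0.   ,  0.   ,  1.   ]])}
beaker_mid [([327.2, 219.6], 0.95), ([329.3, 379.4], 0.35)]
pan_centre [([370.4, 256.0], 0.72), ([174.2, 305.4], 0.58)]
scale_pan [([369.1, 254.1], 0.85), ([174.9, 309.4], 0.84)]
lid_handle [([197.5, 428.2], 0.62)]
bin_lid [([202.7, 425.7], 0.84), ([147.2, 377.7], 0.47)]
brush_pot [([254.9, 280.5], 0.67)]
top {'fov_y': 56.31826442192486, 'cx': 311.6749598969899, 'cy': 233.20051677265366, 'world_from_camera': array([[-0.014, -0.998,  0.062,  0.427],
       [-1.   ,  0.014, -0.001,  0.001],
       [-0.   , -0.062, -0.998,  1.185],
       [ 0.   ,  0.   ,  0.   ,  1.   ]])}
beaker_mid [([247.4, 423.0], 0.71)]
pan_centre [([190.4, 437.9], 0.98), ([305.3, 259.4], 0.96)]
scale_pan [([305.8, 259.6], 0.81), ([190.1, 435.3], 0.68)]
lid_handle [([192.4, 207.6], 0.77)]
bin_lid [([193.4, 207.7], 0.61)]
brush_pot [([262.7, 343.6], 0.94)]
{'t': 0.7, 'q': array([ 1.108,  0.477,  0.022,  1.555, -0.011,  1.109, -0.083]), 'joint_vel': array([ 0.   , -0.   , -0.   , -0.001, -0.001,  0.002, -0.001]), 'joint_torque': array([ -0.002, -59.616,   1.606, -28.149,   0.013,   0.001,   0.   ]), 'eef_pos': array([ 0.234, -0.633,  0.248]), 'tool_rot': array([-0.   ,  0.821, -0.571,  0.   ]), 'contact_force': array([-0.305,  0.037, -0.434]), 'torque': array([-0.023,  0.017,  0.018]), 'gripper_width': 1.0010789574000025}
```

View pics/scene0.png

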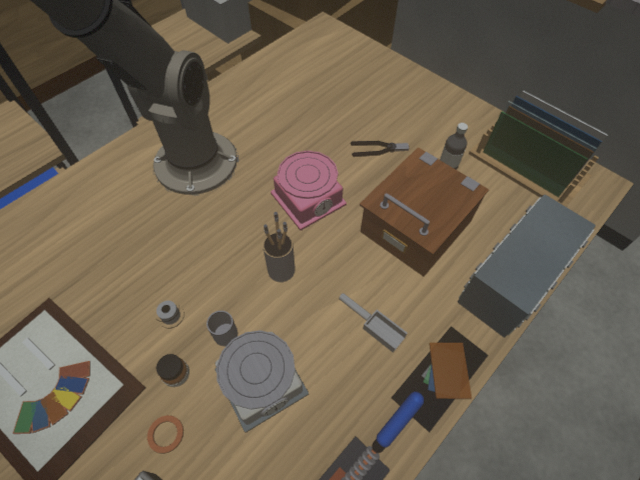

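View pics/top0.png

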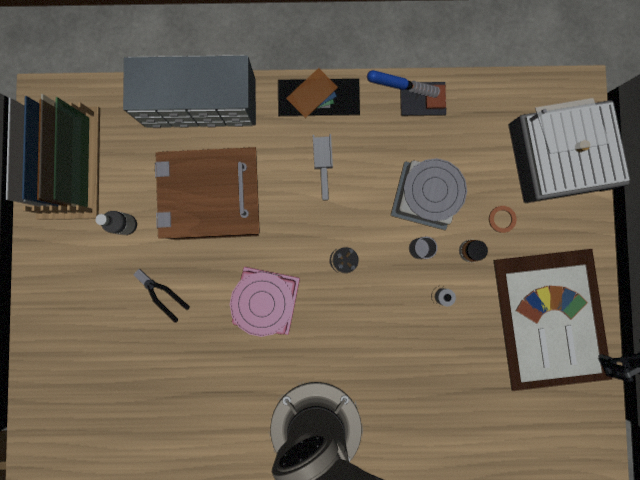

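The scene view shows the arm and two scales: a steel one (scene 256,370; top 437,190) and a pink look-alike (scene 308,178; top 262,303). The steel one is meant. There are also two steel vessels. The short, empty one at scene (222,328) / top (423,247) is the beaker; the tall one with brushes at top (344,261) is the brush pot. The bin has its handle at top (241,190) and its hinges on the left. I'll confirm in one enlarged crop with overlays.

```bash
python3 - <<'E'
from h import *
np.set_printoptions(precision=4,suppress=True)
t=cv2.imread('pics/top0.png'); s=cv2.imread('pics/scene0.png')
print('pan',atz('top',(189.5,436),.110),atz('scene',(368,256.5),.110))
print('beaker rim',atz('top',(247,423.5),.07),atz('scene',(327,221),.04))
for p in [(167,242),(213,244)]: print('handle top',p,atz('top',p,.177))
for p in [(203,385),(230,424)]: print('handle scene',p,atz('scene',p,.177))
for p in [(152,155),(239,158),(235.5,259.5),(148,256.5)]: print('lid corner',atz('top',p,.139))
for n,q in [('pot',(262,344)),('jar',(250,474)),('spool',(297,445)),('scoop',(165,323)),('pink',(303,262))]: print(n,atz('top',q,.05))
a=cv2.resize(t[135:275,380:520],(560,560),interpolation=cv2.INTER_CUBIC)
b=cv2.resize(s[300:440,190:330],(560,560),interpolation=cv2.INTER_CUBIC)
cc=cv2.resize(t[140:250,145:275],None,fx=4,fy=4,interpolation=cv2.INTER_CUBIC)
im=np.zeros((1000,1120,3),np.uint8); im[:560,:560]=a; im[:560,560:]=b; im[560:1000,:520]=cc
c2=cv2.resize(s[140:280,350:490],(440,440),interpolation=cv2.INTER_CUBIC); im[560:,560:1000]=c2
cv2.imwrite('pics/crop1.png',cv2.resize(im,(672,600),interpolation=cv2.INTER_AREA))
E
```

```text
pan [ 0.5954 -0.3015  0.11  ] [ 0.5994 -0.2958  0.11  ]
beaker rim [ 0.458  -0.2771  0.07  ] [ 0.4548 -0.2802  0.04  ]
handle top (167, 242) [0.6427 0.157  0.177 ]
handle top (213, 244) [0.5375 0.153  0.177 ]
handle scene (203, 385) [0.5534 0.1421 0.177 ]
handle scene (230, 424) [0.6593 0.1439 0.177 ]
lid corner [0.6896 0.3685 0.139 ]
lid corner [0.4835 0.3599 0.139 ]
lid corner [0.4883 0.1227 0.139 ]
lid corner [0.6958 0.1284 0.139 ]
pot [ 0.4235 -0.0801  0.05  ]
jar [ 0.4491 -0.4097  0.05  ]
spool [ 0.3321 -0.3324  0.05  ]
scoop [ 0.6722 -0.0309  0.05  ]
pink [0.3236 0.1279 0.05  ]
```

View pics/crop1.png

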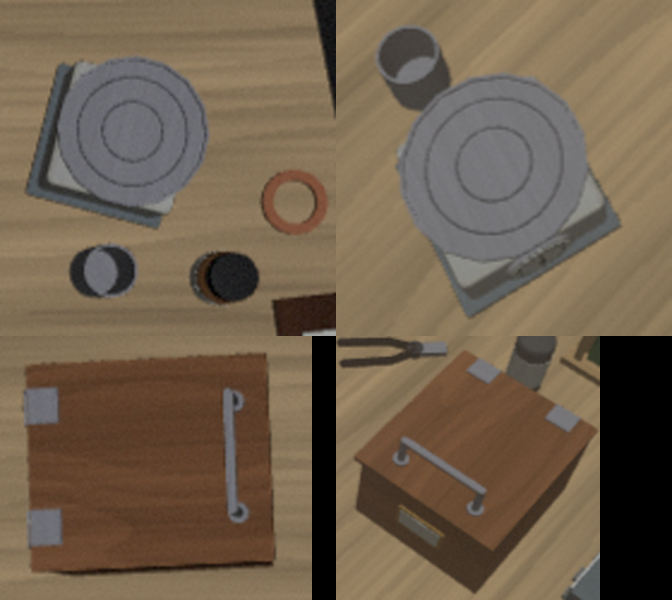

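The crop confirms the steel pan with its 62 mm ring, the empty short beaker, and the bin handle bar. I'll refine the points by two-view triangulation.

```bash
cat > ref.py <<'E'
from h import *
np.set_printoptions(precision=4,suppress=True)
def tri(a,b):
    A=0;B=0
    for n,p in (('top',a),('scene',b)):
        o,d=ray(n,p); d=d/np.linalg.norm(d); M=np.eye(3)-np.outer(d,d); A=A+M;B=B+M@o
    return np.linalg.solve(A,B)
def m(x,y): return (135+y/2.4,380+x/2.4)
def ms(x,y): return (300+y/2.4,190+(x-336)/2.4)
k=440/140*.6
def mh(x,y): return (140+(y-336)/2.4,145+x/2.4)
def mhs(x,y): return (140+(y-336)/k,350+(x-336)/k)
E
python3 - <<'E'
from ref import *
print('pan',tri(m(132,132),ms(493,163)),atz('top',m(132,132),.108),atz('scene',ms(493,163),.108))
print('rim',tri(m(109,271),ms(411,55)),atz('top',m(109,271),.075),atz('scene',ms(411,55),.075),'foot',atz('top',m(95.5,271),0))
print('h far',tri(mh(228,392),mhs(484,493)),atz('top',mh(228,392),.177),atz('scene',mhs(484,493),.177))
print('h near',tri(mh(233,514),mhs(402,440)),atz('top',mh(233,514),.177),atz('scene',mhs(402,440),.177))
# overlay check
P={'pan':[.597,-.299,.108],'rim':[.457,-.279,.075]}
for n in('top','scene'):
    im=cv2.imread(f'pics/{n}0.png'); im=cv2.resize(im,None,fx=4,fy=4,interpolation=cv2.INTER_CUBIC)
    def poly(c,r,z,col):
        q=[proj(n,[c[0]+r*np.cos(a),c[1]+r*np.sin(a),z]) for a in np.linspace(0,6.283,60)]
        cv2.polylines(im,[np.array([[(v+.5)*4,(u+.5)*4] for u,v in q],int)],1,col,1)
    poly((.597,-.299),.075,.112,(0,0,255));poly((.597,-.299),.031,.108,(0,0,255))
    poly((.457,-.279),.028,.075,(0,255,0));poly((.457,-.279),.028,0,(0,255,255))
    r0,c0=(140,385) if n=='top' else (300,195)
    cv2.imwrite(f'pics/o_{n}.png',im[r0*4:r0*4+520,c0*4:c0*4+400])
a=cv2.imread('pics/o_top.png');b=cv2.imread('pics/o_scene.png');cv2.imwrite('pics/o.png',np.hstack([a,b]))
E
```

```text
pan [ 0.5958 -0.2982  0.1077] [ 0.5945 -0.2996  0.108 ] [ 0.5971 -0.2969  0.108 ]
rim [ 0.4577 -0.2797  0.068 ] [ 0.4555 -0.2805  0.075 ] [ 0.4631 -0.2781  0.075 ] foot [ 0.4577 -0.2847  0.    ]
h far [0.6537 0.1636 0.1754] [0.6512 0.1615 0.177 ] [0.6559 0.1647 0.177 ]
h near [0.5369 0.1594 0.1741] [0.5349 0.1573 0.177 ] [0.5396 0.1592 0.177 ]
```

View pics/o.png

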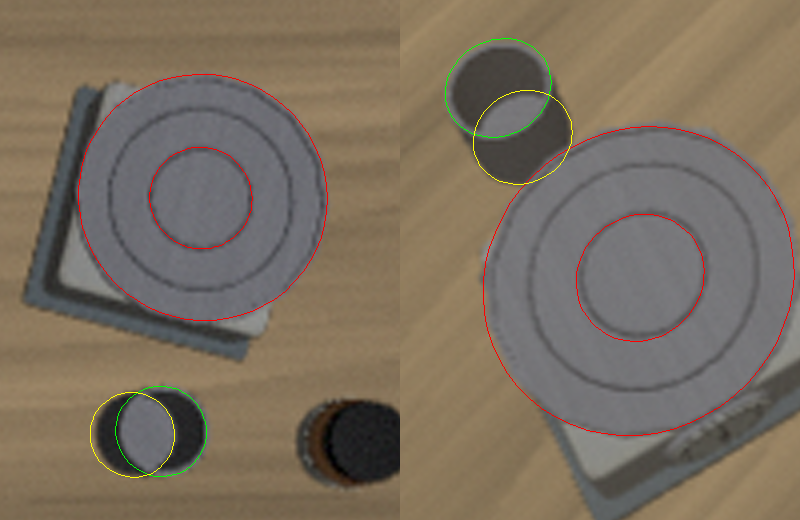

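Both overlays fit: pan at (0.597,-0.299,0.108), beaker at (0.458,-0.281), handle centre about (0.595,0.161,0.177). Next I move above the beaker.

Request:
carry_out:
  deltas:
    - [[-4,-5,0],4]
    - [[-8,-10.5,0],8]
    - [[-12,-16,0],12]
    - [[-16,-21,0],16]
    - [[-20,-26.5,0],20]
    - [[-23.5,-31,0],20]
    - [[-25.2,-33.2,0],20]
    - [[-25.2,-33.2,3],20]
    - [[-25.2,-33.2,6],20]
    - [[-25.2,-33.2,6],20]
  hand: 1
  newtons: 30

```text
t: 1.95
eef_pos: [0.4569, -0.2806, 0.1866]
tool_rot: [0.001, 0.709, -0.705, -0.002]
contact_force: [-1.1, 0.1, 0.4]
gripper_width: 0.999
```

Request:
carry_out:
  deltas:
    - [[0,-0.1,4],0]
    - [[0,-0.1,8],0]
    - [[0,-0.1,11],0]
    - [[0,-0.1,13],0]
    - [[0,-0.1,13.5],0]
    - [[0,-0.1,13.5],0]

```text
t: 2.7
eef_pos: [0.4581, -0.2808, 0.0526]
tool_rot: [0.001, 0.709, -0.705, -0.001]
contact_force: [-0.4, -0.7, 0.8]
gripper_width: 1.002
```

Request:
carry_out:
  deltas:
    - [[0,0,0],0]
    - [[0,0,0],0]
    - [[0,0,0],0]
    - [[0,0,0],0]
    - [[0,0,0],0]
    - [[0,0,0],0]
  hand: 0
  newtons: 30

```text
t: 3.45
eef_pos: [0.459, -0.2811, 0.054]
tool_rot: [0.0, 0.709, -0.705, -0.0]
contact_force: [-1.0, 1.6, 8.1]
gripper_width: 0.657
```

Request:
carry_out:
  deltas:
    - [[0,0,-2],0]
    - [[0,0,-6],0]
    - [[0,0,-11],0]
    - [[0,0,-15],0]
    - [[0,0,-17],0]
    - [[0,0,-17],0]

```text
t: 4.2
eef_pos: [0.4598, -0.2816, 0.2257]
tool_rot: [-0.0, 0.709, -0.705, 0.001]
contact_force: [-0.5, -0.3, -2.3]
gripper_width: 0.656
```

```bash
python3 - <<'E'
from ref import *
for n in('top','scene'):
    snap(n,n+'1.png'); print([(d['centre'],d['score']) for d in models.spot_in('beaker_mid',n)][:2])
print(readout.get_obs()['eef_pos'],readout.get_obs()['contact_force'])
s=cv2.imread('pics/scene1.png')[150:400,120:370]; cv2.imwrite('pics/v1.png',cv2.resize(s,(600,600),interpolation=cv2.INTER_CUBIC))
E
```

```text
[([252.2, 438.0], 0.58), ([191.3, 433.0], 0.58)]
[([300.5, 205.5], 0.95), ([440.6, 176.1], 0.64)]
[ 0.4582 -0.2807  0.2226] [ 0.6993 -0.1029 -2.2859]
```

View pics/v1.png

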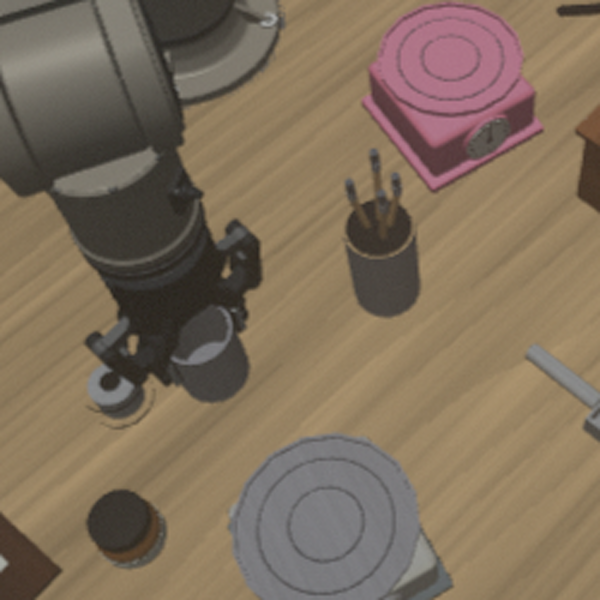

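The beaker is held upright and clear of the table. I carry it over the pan.

Request:
carry_out:
  deltas:
    - [[0.4,-2.5,0],0]
    - [[0.8,-6,0],0]
    - [[1.3,-9.5,0],0]
    - [[1.7,-12.5,0],0]
    - [[1.9,-13.9,0],0]
    - [[1.9,-13.9,0],0]
    - [[1.9,-13.9,2],0]
    - [[1.9,-13.9,4],0]
    - [[1.9,-13.9,4],0]
    - [[1.9,-13.9,4],0]

```text
t: 5.65
eef_pos: [0.597, -0.299, 0.1821]
tool_rot: [0.001, 0.709, -0.705, -0.002]
contact_force: [0.9, -0.2, -1.5]
gripper_width: 0.653
```

```bash
python3 - <<'E'
from ref import *
o=readout.get_obs(); print(o['eef_pos'],o['contact_force'],o['tool_rot'])
E
```

```text
[ 0.597  -0.299   0.1821] [ 0.9119 -0.1603 -1.4828] [ 0.0006  0.709  -0.7052 -0.0018]
```

Request:
carry_out:
  deltas:
    - [[0,0,0.8],0]
    - [[0,0,1.4],0]
    - [[0,0,1.8],0]
    - [[0,0,2.1],0]
    - [[0,0,2.3],0]
    - [[0,0,2.3],0]
    - [[0,0,2.3],0]

```text
t: 6.52
eef_pos: [0.597, -0.299, 0.1593]
tool_rot: [0.001, 0.709, -0.705, -0.002]
contact_force: [-0.4, 0.8, -1.1]
gripper_width: 0.657
```

Request:
carry_out:
  deltas:
    - [[0,0,0.1],0]
    - [[0,0,0.2],0]
    - [[0,0,0.2],0]
    - [[0,0,0.2],0]

```text
t: 7.02
eef_pos: [0.5971, -0.299, 0.1574]
tool_rot: [0.001, 0.709, -0.705, -0.002]
contact_force: [-0.6, 0.0, -0.4]
gripper_width: 0.655
```

Request:
carry_out:
  deltas:
    - [[0,0,0],0]
    - [[0,0,0],0]
    - [[0,0,0],0]
    - [[0,0,0],0]
    - [[0,0,0],0]
    - [[0,0,0],0]
  hand: 1

```text
t: 7.78
eef_pos: [0.5971, -0.299, 0.1574]
tool_rot: [0.001, 0.709, -0.705, -0.002]
contact_force: [0.4, 1.4, 0.6]
gripper_width: 0.999
```

Request:
carry_out:
  deltas:
    - [[0,0,-1],0]
    - [[0,0,-3],0]
    - [[0,0,-6],0]
    - [[0,0,-10],0]
    - [[0,0,-14],0]
    - [[0,0,-16],0]
    - [[0,0,-16],0]

```text
t: 8.65
eef_pos: [0.5986, -0.2997, 0.321]
tool_rot: [-0.001, 0.709, -0.705, 0.001]
contact_force: [0.1, -0.5, -0.8]
gripper_width: 0.998
```

```bash
python3 - <<'E'
from ref import *
o=readout.get_obs(); print(o['eef_pos'],o['contact_force'],o['tool_rot'])
p=(.597,-.299);out=[]
for n,(r0,c0) in (('top',(140,375)),('scene',(290,195))):
    snap(n,n+'2.png'); im=cv2.resize(cv2.imread(f'pics/{n}2.png'),None,fx=4,fy=4,interpolation=cv2.INTER_CUBIC)
    for r,z,col in((.075,.108,(0,0,255)),(.028,.179,(0,255,0)),(.028,.104,(0,255,255))):
        q=[proj(n,[p[0]+r*np.cos(a),p[1]+r*np.sin(a),z]) for a in np.linspace(0,6.283,60)]
        cv2.polylines(im,[np.array([[(v+.5)*4,(u+.5)*4] for u,v in q],int)],1,col,1)
    out.append(im[r0*4:r0*4+520,c0*4:c0*4+400])
cv2.imwrite('pics/v2.png',np.hstack(out))
E
```

```text
[ 0.5986 -0.2997  0.321 ] [ 0.1083 -0.465  -0.7543] [-0.0006  0.709  -0.7053  0.0011]
```

View pics/v2.png

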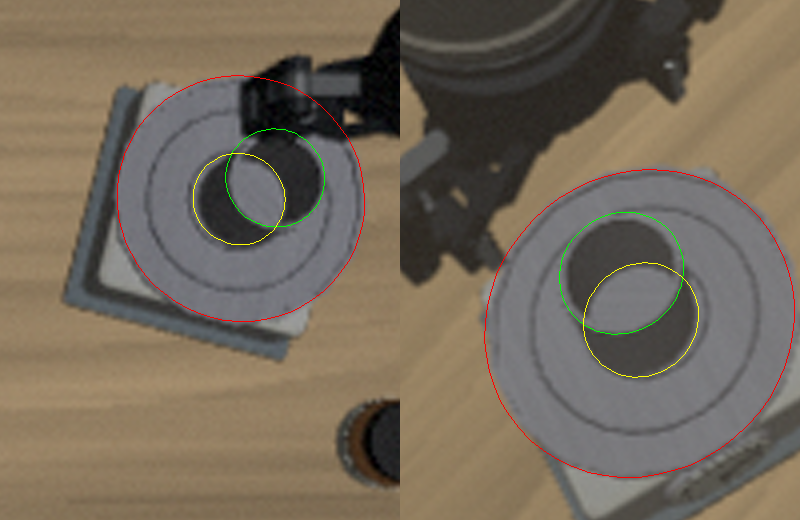

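The view shows the beaker upright, let go and centred on the ring (the overlay at foot 0.104 fits in both cameras). Next I move over to the handle.

Request:
carry_out:
  deltas:
    - [[-4,0,0],0]
    - [[-10,0,0],0]
    - [[-16,0,0],0]
    - [[-22,0,0],0]
    - [[-28,0,0],0]
    - [[-34,0,0],-1]
    - [[-40,0.1,0],-2]
    - [[-44,0.1,0],-2]
    - [[-46.1,0.1,0],-2]
    - [[-46.1,0.1,0],-2]

```text
t: 10.0
eef_pos: [0.5934, 0.1625, 0.3172]
tool_rot: [0.001, 0.722, -0.692, -0.002]
contact_force: [0.5, -1.0, -0.4]
gripper_width: 1.0
```

```bash
python3 - <<'E'
from ref import *
o=readout.get_obs(); print(o['eef_pos'],o['q'],o['tool_rot'])
E
```

```text
[0.5934 0.1625 0.3172] [-0.1522  0.3428 -0.2812  1.6038  0.0968  1.2126 -1.9808] [ 0.0011  0.7219 -0.692  -0.002 ]
```

Request:
carry_out:
  deltas:
    - [[0.1,0,4],0]
    - [[0.1,0,8],0]
    - [[0.1,0,11],0]
    - [[0.1,0,13],0]
    - [[0.1,0,14],0]
    - [[0.1,0,14],0]
    - [[0.1,0,14],0]

```text
t: 10.88
eef_pos: [0.5936, 0.1612, 0.1782]
tool_rot: [0.001, 0.722, -0.692, -0.001]
contact_force: [0.2, 0.2, -0.1]
gripper_width: 0.999
```

Request:
carry_out:
  deltas:
    - [[0,0,0],0]
    - [[0,0,0],0]
    - [[0,0,0],0]
    - [[0,0,0],0]
    - [[0,0,0],0]
    - [[0,0,0],0]
    - [[0,0,0],0]
    - [[0,0,0],0]
  hand: 0
  newtons: 30

```text
t: 11.88
eef_pos: [0.5935, 0.1628, 0.1784]
tool_rot: [-0.0, 0.722, -0.692, -0.002]
contact_force: [0.0, 5.4, -0.1]
gripper_width: 0.102
```

```bash
python3 - <<'E'
from ref import *
o=readout.get_obs(); print(o['eef_pos'],o['tool_rot'],o['contact_force'])
p=o['eef_pos']; r=np.hypot(.205,.047); a0=np.arctan2(.047,.205)
for d in range(5,50,5):
    a=a0+np.radians(d); print(d, 'toward hinge cm',round(100*(.205-r*np.cos(a)),2),'up cm',round(100*(r*np.sin(a)-.047),2))
im=snap('scene','scene3.png')[130:290,320:500]; cv2.imwrite('pics/v3.png',cv2.resize(im[:,:,::-1],(675,600),interpolation=cv2.INTER_CUBIC))
E
```

```text
[0.5935 0.1628 0.1784] [-0.0003  0.722  -0.6919 -0.002 ] [ 0.0116  5.4008 -0.1425]
5 toward hinge cm 0.49 up cm 1.77
10 toward hinge cm 1.13 up cm 3.49
15 toward hinge cm 1.91 up cm 5.15
20 toward hinge cm 2.84 up cm 6.73
25 toward hinge cm 3.91 up cm 8.22
30 toward hinge cm 5.1 up cm 9.62
35 toward hinge cm 6.4 up cm 10.91
40 toward hinge cm 7.82 up cm 12.08
45 toward hinge cm 9.33 up cm 13.12
```

View pics/v3.png

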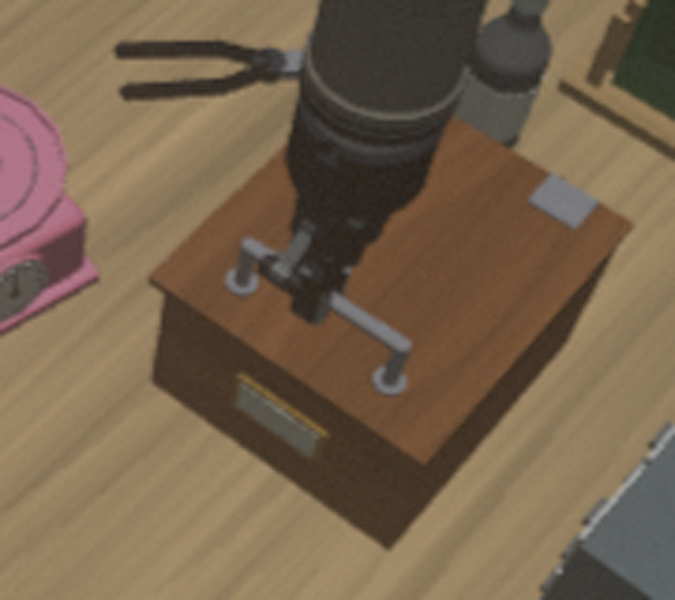

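The bar is gripped (opening about 9 mm). Lift along the arc.

Request:
carry_out:
  deltas:
    - [[-0.2,0,-0.9],0]
    - [[-0.5,0,-1.8],0]
    - [[-0.8,0,-2.6],0]
    - [[-1.1,0,-3.5],0]
    - [[-1.5,0,-4.3],0]
    - [[-1.9,0,-5.1],0]
    - [[-2.4,0,-6.0],0]
    - [[-2.8,0,-6.7],0]
    - [[-2.8,0,-6.7],0]

```text
t: 13.05
eef_pos: [0.5925, 0.1906, 0.2461]
tool_rot: [-0.0, 0.722, -0.692, -0.002]
contact_force: [0.6, 0.9, -1.6]
gripper_width: 0.104
```

```bash
python3 - <<'E'
from ref import *
o=readout.get_obs(); print(o['eef_pos'],o['q'],o['tool_rot'],o['contact_force'],o['torque'])
E
```

```text
[0.5925 0.1906 0.2461] [-0.1954  0.4102 -0.2844  1.6734  0.1235  1.0767 -2.0442] [-0.0003  0.7221 -0.6918 -0.0018] [ 0.612   0.9172 -1.5788] [-0.1056 -0.1644 -0.0584]
```

Request:
carry_out:
  deltas:
    - [[-0.5,0,-0.75],0]
    - [[-1.1,0,-1.5],0]
    - [[-1.7,0,-2.2],0]
    - [[-2.3,0,-2.9],0]
    - [[-2.9,0,-3.5],0]
    - [[-3.6,0,-4.2],0]
    - [[-4.3,0,-4.8],0]
    - [[-5.0,0,-5.3],0]
    - [[-5.8,0,-5.9],0]
    - [[-6.5,0,-6.4],0]

```text
t: 14.3
eef_pos: [0.5903, 0.2545, 0.312]
tool_rot: [-0.0, 0.722, -0.692, -0.001]
contact_force: [-0.0, -5.8, 4.7]
gripper_width: 0.097
```

Request:
carry_out:
  deltas:
    - [[0,0,0],0]
    - [[0,0,0],0]
    - [[0,0,0],0]
    - [[0,0,0],0]
    - [[0,0,0],0]
    - [[0,0,0],0]

```text
t: 15.05
eef_pos: [0.5902, 0.2543, 0.3119]
tool_rot: [-0.0, 0.722, -0.692, -0.001]
contact_force: [0.5, -3.3, 2.2]
gripper_width: 0.098
```

```bash
python3 - <<'E'
from ref import *
o=readout.get_obs(); print(o['eef_pos'],o['contact_force'],o['joint_vel'],o['gripper_width'])
p=o['eef_pos']
a0=np.arctan2(.047,.205); hy=.1625+.205
print('angle from TCP', np.degrees(np.arctan2(p[2]-.1784+.177-.130,hy-p[1])-a0))
snap('scene','scene4.png');snap('top','top4.png')
a=cv2.imread('pics/scene4.png');b=cv2.imread('pics/top4.png')
cv2.imwrite('pics/v4.png',np.hstack([cv2.resize(a[90:300,300:510],(400,400)),cv2.resize(b[110:270,100:260],(400,400))]))
E
```

```text
[0.5902 0.2543 0.3119] [ 0.4589 -3.2908  2.1703] [-0.0005 -0.0007 -0.0005  0.001  -0.001  -0.0007  0.0004] 0.09772608947411678
angle from TCP 44.987379436901854
```

View pics/v4.png

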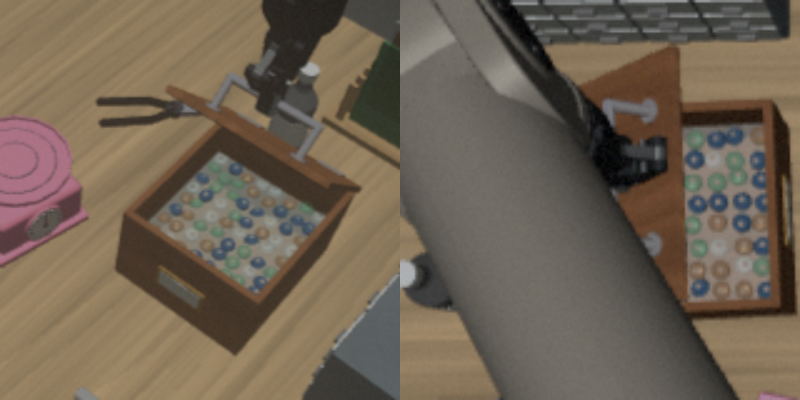

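```bash
python3 - <<'E'
from ref import *
for d in (39,45,51):
    t=np.radians(d); L=.226
    X=-L*np.cos(t)+.009*np.sin(t); Z=.13+L*np.sin(t)+.009*np.cos(t)
    print(d,[proj('scene',[x,.3675+X+.035*(x-.592),Z]).round(1).tolist() for x in (.489,.695)], 'seen [136,389],[189,488]')
for n in('top','scene'):
    a=cv2.imread(f'pics/{n}4.png').astype(int); b=cv2.imread(f'pics/{n}2.png').astype(int)
    x=slice(140,240),slice(385,480)
    if n=='scene': x=slice(300,440),slice(200,310)
    print(n,'change at scale/beaker',np.abs(a[x]-b[x]).mean())
for q in ['brush_pot','scoop','flux_jar','patina_bottle','pliers','solder_spool','beaker_mid']:
    print(q,[np.round(d['centre'],0).tolist() for d in models.spot_in(q,'scene')][:1])
E
```

```text
39 [[142.8, 383.2], [194.2, 467.0]] seen [136,389],[189,488]
45 [[132.9, 389.2], [183.9, 474.3]] seen [136,389],[189,488]
51 [[123.0, 395.7], [173.6, 481.9]] seen [136,389],[189,488]
top change at scale/beaker 11.813684210526317
scene change at scale/beaker 11.513051948051949
brush_pot []
scoop [[328.0, 378.0]]
flux_jar [[367.0, 172.0]]
patina_bottle [[147.0, 456.0]]
pliers [[147.0, 379.0]]
solder_spool [[312.0, 170.0]]
beaker_mid [[363.0, 252.0]]
```

```bash
python3 -c "
from station import bot,readout
print(bot.hand_in()); o=readout.get_obs(); print(o['t'],o['eef_pos'],o['gripper_width'])"
```

```text
the job is handed in; nothing more can be done
None
the job is handed in; nothing more can be done
```

I stood the beaker in the middle of the steel scale's pan and let it go. I then gripped the bin's bow handle, raised the lid to 45 degrees and handed in at about 15 s, still holding it.

**Lid:** The tool position puts it at 45.0 degrees. The arm was at rest and the bar was in the grip (about 8 mm opening, 30 N grip setting). My rough reading of the lid's front corners in the picture gave about 43 degrees. One corner disagreed sideways by about 14 pixels, which I put down to a poor pick of that corner.

**Beaker:** After release, both cameras showed it upright and within about 2 mm of the pan's centre. At the end the network found it at the same pixels. A simple picture comparison of the scale area showed a change. I put this down to the arm having left the view and did not check it further. I lowered it slowly to about 5 mm of pan travel, well short of the stop, though pan travel itself was not measured.

**Bystanders:** The scoop, flux jar, patina bottle, pliers and solder spool were found near where they started. The brush pot was not detected in the last picture, and I did not look for the foil roll. The arm's moves kept clear of both.

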